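Find the firm point of a stopper press and set its stop

ROBOT

A 6-joint arm with a two-finger parallel gripper is mounted at the origin on the work surface. World frame = base frame: x ahead of the robot, y to its left, z up, the work surface at z = 0. Lengths are in m, angles in degrees, forces in N, time in s.
With the tool pointing down it reaches from about 0.4 to 0.825 m from the base axis. Payload 7 kg.
Tool frame: the origin (TCP) lies on the front face of the gripper's body, between the roots of the fingers; the fingertips stand 66 mm ahead of it and the grasp point (between the pads) lies 47 mm ahead of it; z points along the fingers, y is the line along which they close (so a half turn about z gives the same grasp; the last joint's range is limited). The gripper opens to 88 mm and grips with 3 to 60 N. Pads are 19 mm wide; open, the fingers measure 130 mm over their backs; the gripper's body (78 mm by 193 mm) begins 47 mm behind the grasp point.
Start: joints at [92.71, 20.546, 0.682, 0, -70.136, -16.507], TCP at [0.161, 0.655, 0.292] pointing down, gripper open.
Joint ranges: [-176.03, 176.03], [-82.01, 121.73], [-58.28, 71.71], [-173.87, 95.51], [-174.79, -0.11], [-173.66, 173.66]. Speed limits (degrees/s): [136.94, 136.94, 172.46, 180, 180, 180].

INTERFACE

Orientations are given as [roll, pitch, yaw] about the fixed x, y, z axes, in that order (R = Rz(yaw) Ry(pitch) Rx(roll)).
In Python, from plant import ctrl gives the robot as it stands.
- The arm moves only by the tool send_rows, never from a script. Its argument "deltas" is a list of rows, each a list of 2 entries, a list of its own where there are three numbers: the shift along the tool's x, y, z each as a share of 800 mm, from -1 to 1, then the turn about the tool's z as a share of 90 degrees, from -1 to 1. A call has exactly 5 rows; each row is the pose to reach, as a shift and turn from the pose commanded when the call began, along the tool's axes at that moment; what a row does not reach only later rows make up. A row lasts 1/12 s, in which the tool goes at most 41.7 mm and 7.16 degrees, less where a joint would pass 70% of its speed; a pose out of reach is approached as far as the arm can. A call with a number of a shift or a turn outside -1 to 1 is refused whole. A call with a gripper value outside its range is refused whole. "gripper" is the opening, from 0 (shut) to 1 (fully open), set as the call begins (left out, the last holds). The fingers move at their own pace and stop on an object; the grip force is fixed at half the most. Time passes only in rows, so rows that repeat a pose let the fingers close, or fill a call up. It gives the time, the measured TCP pose, the force, the opening and the grip force at its end, in the units of the state.
- ctrl.get_obs(): the state, without advancing time (a new reading comes with each control period).
- ctrl.snapshot(name): name is "side" or "top" or "wrist"; returns a dict with "color" (420x560x3 uint8, red, green, blue), "vertical_fov" (degrees; the focal length in pixels is half the picture's height over the tangent of half this angle, whatever the lens; pixels are square), "cx", "cy" (the principal point, pixels), "rvec" (rotation vector, rad) and "tvec" (3), from world to camera coordinates, as OpenCV has them. Camera axes: x right, y down, z forward; pixel columns grow to the right and rows downward; lengths in m; the calibration is good to about 2 mm. A picture is of the moment at which its call begins. There is no depth.
- ctrl.close_job(): hands the job in; it is judged then, once.
Trained networks look in a picture, given as the dict that the camera call returned (one of the last four; its "shot" number tells which), for a name from the list of things; names that differ only in an ending like _2 or _b are one class to them, and where a whole thing is asked for, a point or a joint stands for the part that bears it (a point fixed in the world has none). Each returns a list of dicts, best first, with "conf" (0 to 1); they miss things now and then, are a little off and sometimes report something else, mostly with a low value. They report only what shows in the picture. A call takes as long as a camera call.
- ctrl.boxes_of(picture, thing): "xy" ([column, row] as shares, 0 to 1, of the picture: columns of its width, rows of its height, amid what is visible of it).
- ctrl.cut_out(picture, thing): "pixels" (420x560 bool, what is visible of it) and "xy" ([column, row] as shares, 0 to 1, of the picture: columns of its width, rows of its height, amid what is visible of it).
The state is a dict: "clock": time; "joint_pos": joint angles; "qvel": joint speeds; "tau": joint torques, N m; "tool_pos": TCP position; "orientation": TCP orientation; "force": force on the tool from outside, world axes, zero at the start; "moment": the same for the moment, N m; "opening": finger opening in m; "gripper_force": force on a finger pad.
Only numpy, scipy, OpenCV 4.12 (cv2) and the standard library are available. Lean on these libraries where they do the work, as an engineer would, in place of code of your own. Each camera call takes 0.05 s, during which the arm holds its last target. There are 200 camera calls.

TASK

Press the hand lever of the stopper press down gently until the resistance clearly firms up on the bottle's stopper, note how far it came, and let it up again. Then slide the wedge stop in by its knob so that the lever will come to rest on it just at that firm point, and press the lever once more, firmly enough to prove that it lands on the wedge with the stopper still snugly pressed. Let the lever spring back up, leave the wedge where you set it, do not crack the bottle and do not disturb the other things on the bench.

Things in the scene. Friction and masses are not known exactly. Their poses are not given: they have to be found in the camera images.
- press: Grey hand press, bolted down. Origin on the bench under it; x points from the lever's handle to its pivot, y to the side where the wedge's knob is, z up. Base 300 x 110 mm, 20 mm thick, plus a cross rail 76 mm wide at x = -46 mm, y = -155 to +275 mm. Two cheeks, 160 mm high, hold the pivot pin at x = 130, z = 140 mm.
- lever (a joint): Lever angle, rad: 0 = up at rest (rising 0.30 rad from pivot to handle), grows as pressed. Sprung back up: free travel takes 2 to 4 N at the handle. Where its foot, 90 mm from the pivot, meets the stopper, it firms to 1 N per mm; that point is unknown, 0.11 to 0.29 rad (30 to 80 mm of handle travel). 8 to 9 N at the handle is a proper firm press, 12 to 14 N proves it on the wedge; above 16 N the bottle may crack.
- handle (a point): Centre of the top face of the lever's white plastic handle pad, 70 mm along the lever x 44 mm wide, 14 mm thick, 280 mm from the pivot (point 7 mm above the lever's centre line). About 229 mm above the bench at rest. Press here from above with closed fingertips.
- pin_tip (a point): Lowest point of the stop pin, a 12 mm pin with a 16 mm ball end that hangs 75 mm square to the lever's centre line, 170 mm from the pivot; it moves with the lever. It is what lands on the wedge; the wedge's top is 36 mm wide and centred under it.
- stop (a joint): How far the wedge stop has been slid in, in m: 0 = drawn out, up to 0.15 = fully in. It slides along the press's -y direction as the value grows, and stays where left (friction about 6 N). It starts between 0 and 0.02, clear of the pin; the right setting is always between 0.04 and 0.13.
- ramp_low (a point): Middle of the thin end of the wedge's sloping top face, 60 mm above the bench; axes as the press. From here the face rises towards +y by 1 mm per 3 mm, over 120 mm, to 100 mm. With the stop at 0 it lies 20 mm to the +y side of the pin; it moves with the wedge. The ball end touches when the slope straight below the pin's lowest point is 0.4 mm lower than that point.
- knob_top (a point): Centre of the top of the wedge's white upright knob, diameter 22 mm, 95 mm above the bench, standing 59 mm above a flat bar; it is 210 mm to the +y side of the thin end. Free room round it to grip from above or to push.
- bottle: Small amber glass sample bottle, diameter 44 mm, clamped upright in the press under the lever, with a dark rubber stopper (diameter 25 mm) that stands 17 to 29 mm proud of its neck. Origin under the bottle's centre, on the press base. Breaks if pressed with more than 45 N (three times the extra force at the handle).
- wash_tall: Bystander: white wash bottle, diameter 72 mm, 225 mm high with its bent spout. Origin under its centre.
- wash_short: Bystander: wash bottle with orange cap and spout, diameter 64 mm, 185 mm high. Origin under its centre.
- beaker: Bystander: clear plastic beaker, diameter 60 mm, 65 mm high, on the robot's side of the rail. Origin under its centre.
- flask: Bystander: conical glass flask, diameter 72 mm, 108 mm high, beyond the rail. Origin under its centre.
- spare_bottle: Bystander: loose amber bottle, diameter 44 mm, 85 mm high, beside the press away from the knob. Origin under its centre.
- jar: Bystander: white jar, diameter 72 mm, 90 mm high. Origin under its centre.
- carton: Bystander: small cardboard carton 120 x 90 x 60 mm. Origin under its centre.

How it is judged:
By the outcome, as a careful person would: the job done as asked, in the order asked, and still so for the second after the job is handed in, with the robot touching nothing.
It also fails if it takes over 67 s, if anything falls off the work surface, if the arm or the gripper's body presses on something with over 40 N, if the wrist force passes 120 N, or if a joint passes its speed limit or range.

## Working session

There is one attempt and no reset: what is moved stays moved. The work goes in short steps, Python scripts to look and compute and a tool call to move; the robot and the scene stay as the last step left them, time stands still between calls to the robot, and variables do not carry over. Pictures are saved under pics/ and viewed, at most 10 in all, crops included, and the job is handed in when it is done.

Besides the shell and the picture viewer there is one more tool, called after "Call:" by a JSON object that holds its "name" and its "arguments". send_rows: Moves the arm, as the interface text tells. Shift numbers are shares of 800 mm and turn numbers shares of 90 degrees, none past 1 either way. Its arguments: {"type":"object","properties":{"deltas":{"type":"array","items":{"type":"array"}},"gripper":{"type":"number"}},"required":["deltas"]}

```bash
mkdir -p pics; cat > h.py <<'E'
import numpy as np, cv2
from plant import ctrl
def cam(p):
    R=cv2.Rodrigues(np.array(p["rvec"],float))[0]; t=np.array(p["tvec"],float).ravel()
    f=210/np.tan(np.radians(p["vertical_fov"])/2); return R,t,f
def ray(p,xy):
    R,t,f=cam(p); u,v=xy[0]*560,xy[1]*420
    d=R.T@np.array([(u-p["cx"])/f,(v-p["cy"])/f,1]); return -R.T@t,d
def at_z(p,xy,z):
    c,d=ray(p,xy); return c+d*(z-c[2])/d[2]
def tri(rays):
    A=np.zeros((3,3));b=np.zeros(3)
    for c,d in rays:
        d=d/np.linalg.norm(d);M=np.eye(3)-np.outer(d,d);A+=M;b+=M@c
    return np.linalg.solve(A,b)
def proj(p,X):
    R,t,f=cam(p);q=R@np.array(X)+t;return q[0]/q[2]*f+p["cx"],q[1]/q[2]*f+p["cy"]
def save(p,n): cv2.imwrite("pics/"+n,p["color"][:,:,::-1])
E
python3 - <<'E'
from h import *
o=ctrl.get_obs();print(o)
ps={n:ctrl.snapshot(n) for n in("side","top","wrist")}
for n,p in ps.items():
    save(p,n+"0.png");print(n,p["vertical_fov"],p["cx"],p["cy"],ray(p,(.5,.5)))
    for th,z in(("handle",.229),("knob_top",.095),("ramp_low",.06),("pin_tip",.1),("press",0),("bottle",.0),("beaker",.06),("wash_tall",.2),("wash_short",.18),("jar",.09),("flask",.1),("carton",.06),("spare_bottle",.08)):
        r=ctrl.boxes_of(p,th)
        for q in r[:2]: print(n,th,round(q["conf"],2),np.round(q["xy"],3),at_z(p,q["xy"],z).round(3))
E
```

```text
{'clock': 0.0, 'joint_pos': array([ 9.27094296e+01,  2.05904640e+01,  6.34595812e-01, -1.89486095e-02,
       -7.01349810e+01, -1.65068608e+01]), 'qvel': array([ 0.00299934, -0.09122057, -0.01057999, -0.0735865 , -0.06856227,
        0.00528132]), 'tau': array([ 6.94095743e-04, -5.82722998e+01,  2.93055189e+01,  6.99753240e+00,
        7.03173835e-03, -1.36252502e-04]), 'tool_pos': array([0.16091275, 0.65515953, 0.29124348]), 'orientation': array([ 1.79907834e+02, -8.73646067e-03, -1.38038771e+01]), 'force': array([ 0.89968187,  0.43130258, -1.01564131]), 'moment': array([-0.00071531,  0.0173556 , -0.02197366]), 'gripper_force': 0.0, 'opening': 0.08778916775630334}
side 45.08297593879065 279.3855805718683 221.5797985372967 (array([-0.01331364, -0.99752944,  0.83962757]), array([ 0.41974517,  0.77174379, -0.47827902]))
side handle 0.91 [0.556 0.564] [ 0.524 -0.16   0.229]
side handle 0.35 [0.674 0.881] [ 0.404 -0.558  0.229]
side knob_top 0.58 [0.513 0.633] [ 0.514 -0.068  0.095]
side ramp_low 0.76 [0.517 0.634] [ 0.542 -0.029  0.06 ]
side pin_tip 0.71 [0.56  0.568] [0.64  0.006 0.1  
[... 1156 characters left out ...]
0.567 -0.123  0.   ]
top bottle 0.42 [0.525 0.519] [ 0.559 -0.014  0.   ]
top beaker 0.8 [0.483 0.632] [0.399 0.044 0.06 ]
top wash_tall 0.73 [0.212 0.511] [0.482 0.461 0.2  ]
top wash_short 0.83 [0.28 0.67] [0.318 0.337 0.18 ]
top jar 0.95 [0.769 0.574] [ 0.512 -0.41   0.09 ]
top flask 0.62 [0.515 0.41 ] [0.675 0.018 0.1  ]
top flask 0.52 [0.278 0.66 ] [0.331 0.362 0.1  ]
top carton 0.96 [0.785 0.48 ] [ 0.641 -0.444  0.06 ]
top spare_bottle 0.62 [0.607 0.519] [ 0.556 -0.146  0.08 ]
top spare_bottle 0.52 [0.672 0.433] [ 0.677 -0.246  0.08 ]
wrist 60.84575649381097 278.3617996638514 207.9147996091456 (array([0.24278342, 0.63493383, 0.38349173]), array([-0.30743528,  0.07002805, -0.94901771]))
```

View pics/top0.png

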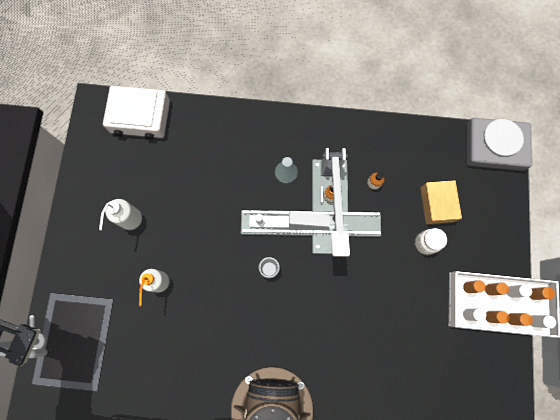

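View pics/side0.png

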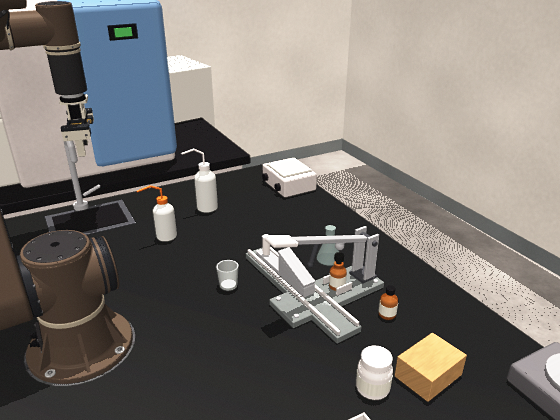

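The top view shows the handle pad at about (341,244), the knob at (259,219) and the rail at row 222. The press x axis is almost along world x. The side view agrees with this. I'll raise the arm and turn first.

Call:
{"name": "send_rows", "arguments": {"deltas": [[[0,0,-0.05],0.08],[[0,0,-0.1],0.16],[[0,0,-0.15],0.24],[[0,0,-0.15],0.32],[[0,0,-0.15],0.39]], "gripper": 0}}

```text
clock: 2.52
tool_pos: [0.1611, 0.6562, 0.416]
orientation: [-179.8, 0.3, -49.3]
force: [-1.0, -0.0, -1.6]
opening: 0.06
gripper_force: 0.0
```

```bash
cat >> h.py <<'E'
from scipy.spatial.transform import Rotation as Ro
def delta(target, yaw=None):
    "shares in tool axes from the measured pose to a TCP target"
    o=ctrl.get_obs();R=Ro.from_euler("xyz",o["orientation"],degrees=True).as_matrix()
    s=R.T@(np.array(target)-o["tool_pos"])/.8
    print("t",round(o["clock"],2),"pos",o["tool_pos"].round(4),"rpy",o["orientation"].round(2),"F",o["force"].round(2),"open",round(o["opening"],4))
    print("shift",s.round(4),"turn",None if yaw is None else round(-((yaw-o["orientation"][2]+180)%360-180)/90,4))
E
python3 -c "
from h import *
delta((.48,-.02,.41),-90)
p=ctrl.snapshot('top')
im=p['color'][140:265,230:390,::-1];cv2.imwrite('pics/crop1.png',cv2.resize(im,(800,625)[:2] if 0 else (768,600),interpolation=cv2.INTER_CUBIC))
"
```

```text
t 2.52 pos [0.1611 0.6562 0.416 ] rpy [-179.75    0.26  -49.26] F [-0.95 -0.04 -1.59] open 0.06
shift [0.9006 0.2497 0.0023] turn 0.4527
```

View pics/crop1.png

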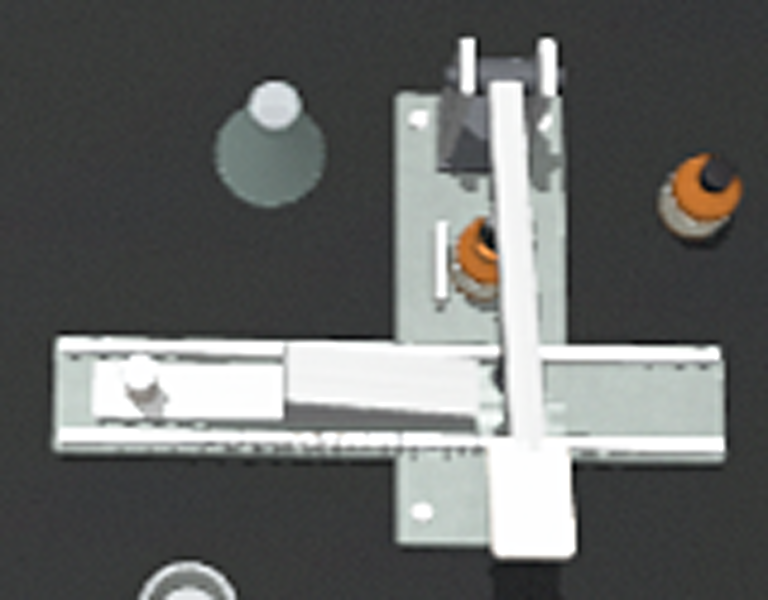

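The crop shows the base's left edge at column 397, running from row 93 to row 545. The rail's lower corners are at (55,455) and (725,462), the knob top at (140,370), and the handle pad is centred near (532,502). I'll fit the press pose to these.

Call:
{"name": "send_rows", "arguments": {"deltas": [[[0.05,0.014,0],0.08],[[0.1,0.028,0],0.16],[[0.15,0.042,0],0.24],[[0.2,0.056,0],0.32],[[0.25,0.07,0],0.39]]}}

```text
clock: 2.98
tool_pos: [0.2507, 0.466, 0.4117]
orientation: [180.0, -0.0, -84.2]
force: [0.4, -0.2, -0.0]
opening: 0.0227
gripper_force: 0.0
```

```bash
cat > fit.py <<'E'
from h import *
from scipy.optimize import least_squares
def W(P,q): c,s=np.cos(P[2]),np.sin(P[2]); return np.array([P[0]+c*q[0]-s*q[1],P[1]+s*q[0]+c*q[1],q[2]])
E
python3 - <<'E'
from fit import *
p=ctrl.snapshot('top')
S=4.8
ob=[((-150,55,20),(397,545)),((150,55,20),(397,93)),((150,-55,20),(563,95)),((-84,275,20),(55,455)),((-84,-155,20),(724,462))]
f=lambda P:np.concatenate([np.array(proj(p,W(P,np.array(q)/1e3)))-(230+u/S,140+v/S) for q,(u,v) in ob])
r=least_squares(f,[.57,-.12,0]);P=r.x;print(P,np.degrees(P[2]),r.fun.round(2))
np.save('P.npy',P)
h=W(P,(.13-.28*np.cos(.3)-.007*np.sin(.3),0,.229));print("handle",h,np.array(proj(p,h))-(230,140))
k=at_z(p,((230+140/S)/560,(140+370/S)/420),.095);print("knob",k)
c,s=np.cos(P[2]),np.sin(P[2]);print("knob in press",np.array([[c,s],[-s,c]])@(k[:2]-P[:2]))
delta((.48,-.02,.41),-90)
E
```

```text
[ 0.60055393 -0.12175683  0.08738646] 5.006875536672673 [ 0.36  1.61 -0.36  1.21 -0.24  1.17 -0.51 -1.99  0.73 -1.91]
handle [ 0.46152361 -0.13393722  0.229     ] [111.14536387 102.12460963]
knob [0.53243653 0.09072298 0.095     ]
knob in press [-0.04931325  0.217614  ]
t 3.03 pos [0.2525 0.4605 0.4131] rpy [-1.7999e+02 -2.0000e-02 -8.4700e+01] F [ 0.27 -6.48 -2.76] open 0.0187
shift [ 0.6243 -0.2277  0.0042] turn 0.0588
```

Call:
{"name": "send_rows", "arguments": {"deltas": [[[0.047,-0.017,0],0],[[0.094,-0.034,0],0],[[0.141,-0.051,0],0],[[0.188,-0.068,0],0],[[0.235,-0.085,0],0]]}}

```text
clock: 3.45
tool_pos: [0.3377, 0.2862, 0.4121]
orientation: [-180.0, 0.0, -83.8]
force: [1.2, -0.3, 0.6]
opening: 0.0002
gripper_force: 0.0
```

Call:
{"name": "send_rows", "arguments": {"deltas": [[[0.047,-0.017,0],0],[[0.094,-0.034,0],0],[[0.141,-0.051,0],0],[[0.188,-0.068,0],0],[[0.235,-0.085,0],0]]}}

```text
clock: 3.87
tool_pos: [0.425, 0.1062, 0.4124]
orientation: [-180.0, 0.0, -83.8]
force: [1.1, 0.4, -0.2]
opening: 0.0003
gripper_force: 0.0
```

Call:
{"name": "send_rows", "arguments": {"deltas": [[[0.047,-0.017,0],0],[[0.094,-0.034,0],0],[[0.141,-0.051,0],0],[[0.188,-0.06,0],0],[[0.188,-0.06,0],0]]}}

```text
clock: 4.28
tool_pos: [0.4893, -0.0414, 0.4113]
orientation: [179.9, -0.1, -84.1]
force: [0.9, 0.9, 0.1]
opening: 0.0005
gripper_force: 0.0
```

```bash
python3 - <<'E'
from fit import *
P=np.load('P.npy')
p=ctrl.snapshot('wrist');im=p["color"].copy()
h=W(P,(.13-.28*np.cos(.3)-.007*np.sin(.3),0,.229))
k=(0.532,.0907,.095)
for X in(h,k,W(P,(-.15,.055,.02)),W(P,(.15,.055,.02)),W(P,(-.084,.275,.02))):
    u,v=proj(p,X);print(u,v);cv2.circle(im,(int(u),int(v)),4,(255,0,0),1)
cv2.imwrite("pics/w1.png",im[:,:,::-1])
for th in("handle","knob_top","ramp_low","pin_tip"):
    for q in ctrl.cut_out(p,th)[:2]:print(th,q["conf"],np.array(q["xy"])*(560,420),q["pixels"].sum())
delta(tuple(h[:2])+(.375,),-85)
E
```

```text
328.6597182716426 85.00268580602182
233.55108204642113 267.11579766453144
312.6935834614183 131.7188645373334
86.31659040032449 128.2988829118068
262.78633010540915 278.3791232759721
handle 0.75 [263.424  85.218] 12575
knob_top 0.81 [235.2  171.78] 5213
ramp_low 0.69 [235.088 171.108] 5192
pin_tip 0.71 [262.696  84.798] 12664
t 4.53 pos [ 0.4881 -0.0356  0.4121] rpy [ 1.800e+02  1.000e-02 -8.388e+01] F [-0.1   0.52 -0.26] open 0.0001
shift [0.1187 0.0461 0.0464] turn 0.0124
```

View pics/w1.png

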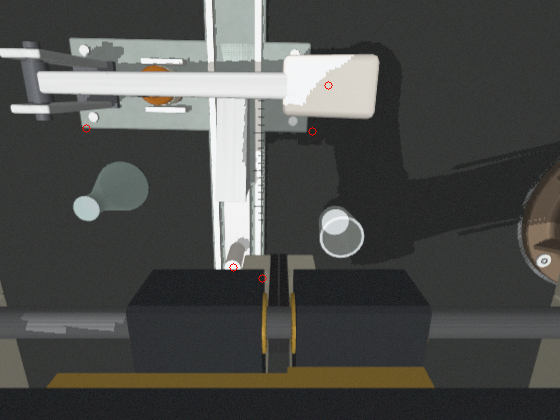

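The projected marks land on the picture: handle pad centre at about (331,86), knob at (233,266), base corner at (308,132). The fit is good to about 2 mm. Next I'll go above the handle with the fingers shut.

Call:
{"name": "send_rows", "arguments": {"deltas": [[[0.04,0.012,0],0.012],[[0.08,0.025,0.02],0.012],[[0.12,0.037,0.05],0.012],[[0.12,0.037,0.1],0.012],[[0.12,0.037,0.1],0.012]]}}

```text
clock: 4.95
tool_pos: [0.4653, -0.1343, 0.3259]
orientation: [179.5, 0.2, -85.1]
force: [-1.2, 1.0, -2.7]
opening: 0.0003
gripper_force: 0.0
```

```bash
cat >> fit.py <<'E'
def settle(n=6,cam="top"):
    F=[];Z=[]
    for i in range(n):
        p=ctrl.snapshot(cam);o=ctrl.get_obs();F.append(o["force"]);Z.append(o["tool_pos"])
    F=np.array(F);Z=np.array(Z)
    print("t",round(o["clock"],2),"F",F[1:].mean(0).round(2),"sd",F[1:].std(0).round(2),"pos",Z[1:].mean(0).round(5),"rpy",o["orientation"].round(2));return p
E
python3 - <<'E'
from fit import *
p=settle(6,"wrist"); save(p,"w2.png")
delta((.469,-.133,.315),-85)
E
```

```text
t 5.25 F [-0.1  -0.32  0.2 ] sd [0.34 0.61 0.7 ] pos [ 0.46989 -0.13389  0.33404] rpy [-1.798e+02 -3.000e-02 -8.494e+01]
t 5.25 pos [ 0.4702 -0.1339  0.3345] rpy [-1.798e+02 -3.000e-02 -8.494e+01] F [ 0.19 -1.19 -1.  ] open 0.0007
shift [-0.0012  0.0015  0.0243] turn 0.0006
```

View pics/w2.png

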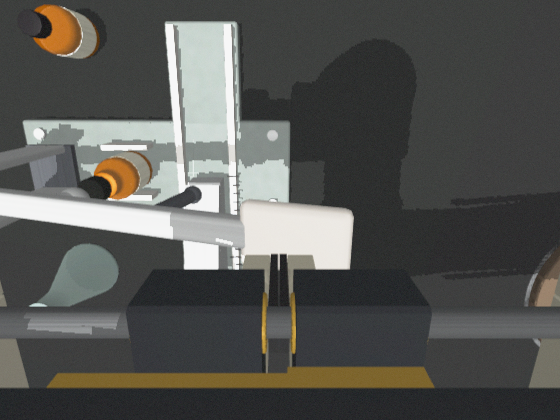

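The wrist view shows the fingertips at (279,255) above the pad, which spans columns 245–352. I'll go down in steps, with the tips a little towards the pivot so that their outer edge bears at the pad's centre.

Call:
{"name": "send_rows", "arguments": {"deltas": [[[0,-0.008,0.01],0],[[0,-0.008,0.02],0],[[0,-0.008,0.03],0],[[0,-0.008,0.04],0],[[0,-0.008,0.04],0]]}}

```text
clock: 5.67
tool_pos: [0.4743, -0.1342, 0.2978]
orientation: [179.8, 0.0, -85.1]
force: [0.1, 0.2, 0.2]
opening: 0.0001
gripper_force: 0.0
```

```bash
python3 -c "
from fit import *
settle(8)"
```

```text
t 6.07 F [-0.01  0.17  0.02] sd [0.47 0.45 0.44] pos [ 0.47538 -0.1344   0.30033] rpy [-179.96   -0.    -85.08]
```

Call:
{"name": "send_rows", "arguments": {"deltas": [[[0,0,0.005],0],[[0,0,0.01],0],[[0,0.001,0.015],0],[[0,0.002,0.02],0],[[0,0.002,0.025],0]]}}

```text
clock: 6.48
tool_pos: [0.4734, -0.1346, 0.2798]
orientation: [180.0, -0.0, -85.1]
force: [-1.7, 0.4, 3.7]
opening: 0.0005
gripper_force: 1.4
```

```bash
python3 -c "
from fit import *
settle(8)"
```

```text
t 6.88 F [-1.09 -0.33  2.59] sd [0.52 0.41 0.26] pos [ 0.47367 -0.13447  0.28003] rpy [-179.98   -0.    -85.07]
```

Call:
{"name": "send_rows", "arguments": {"deltas": [[[0,0.001,0.003],0],[[0,0.001,0.006],0],[[0,0.002,0.009],0],[[0,0.003,0.012],0],[[0,0.003,0.012],0]]}}

```text
clock: 7.3
tool_pos: [0.4715, -0.1346, 0.2701]
orientation: [-180.0, 0.0, -85.1]
force: [0.7, 0.2, 1.5]
opening: 0.0002
gripper_force: 1.0
```

```bash
python3 -c "
from fit import *
settle(6)"
```

```text
t 7.6 F [0.9  0.22 1.63] sd [0.29 0.45 0.28] pos [ 0.4716  -0.1346   0.27065] rpy [-179.96    0.    -85.08]
```

Call:
{"name": "send_rows", "arguments": {"deltas": [[[0,0.001,0.002],0],[[0,0.001,0.004],0],[[0,0.002,0.006],0],[[0,0.002,0.008],0],[[0,0.002,0.008],0]]}}

```text
clock: 8.02
tool_pos: [0.4695, -0.1348, 0.2637]
orientation: [180.0, 0.0, -85.1]
force: [1.9, -0.4, 2.2]
opening: 0.0002
gripper_force: 1.1
```

```bash
python3 -c "
from fit import *
settle(6)"
```

```text
t 8.32 F [1.65 0.36 2.35] sd [0.25 0.29 0.7 ] pos [ 0.46958 -0.13478  0.26408] rpy [179.98   0.   -85.08]
```

Call:
{"name": "send_rows", "arguments": {"deltas": [[[0,0,0.002],0],[[0,0,0.004],0],[[0,0,0.006],0],[[0,0,0.008],0],[[0,0,0.008],0]]}}

```text
clock: 8.73
tool_pos: [0.4692, -0.1349, 0.2572]
orientation: [179.9, 0.0, -85.1]
force: [-2.2, -0.5, 2.5]
opening: 0.0003
gripper_force: 1.1
```

```bash
python3 -c "
from fit import *
settle(6)"
```

```text
t 9.03 F [-1.53 -0.26  2.52] sd [0.2  0.43 0.3 ] pos [ 0.46964 -0.13484  0.25772] rpy [180.    -0.   -85.08]
```

Call:
{"name": "send_rows", "arguments": {"deltas": [[[0,0,0.001],0],[[0,0.001,0.002],0],[[0,0.001,0.003],0],[[0,0.001,0.004],0],[[0,0.001,0.005],0]]}}

```text
clock: 9.45
tool_pos: [0.4691, -0.1349, 0.2538]
orientation: [-180.0, -0.0, -85.1]
force: [0.7, 0.4, 2.5]
opening: 0.0003
gripper_force: 1.3
```

```bash
python3 -c "
from fit import *
settle(6)"
```

```text
t 9.75 F [ 0.54 -0.38  2.15] sd [0.41 0.43 0.55] pos [ 0.46907 -0.13485  0.25377] rpy [-179.98   -0.    -85.07]
```

Call:
{"name": "send_rows", "arguments": {"deltas": [[[0,0,0.001],0],[[0,0,0.002],0],[[0,0.001,0.003],0],[[0,0.001,0.004],0],[[0,0.001,0.005],0]]}}

```text
clock: 10.17
tool_pos: [0.4683, -0.1349, 0.2498]
orientation: [-180.0, 0.0, -85.1]
force: [1.2, 0.7, 2.9]
opening: 0.0004
gripper_force: 1.3
```

```bash
python3 -c "
from fit import *
settle(6)"
```

```text
t 10.47 F [ 1.83 -0.52  2.43] sd [0.4  0.63 0.54] pos [ 0.46825 -0.13491  0.24976] rpy [-179.98    0.    -85.08]
```

Call:
{"name": "send_rows", "arguments": {"deltas": [[[0,0,0.001],0],[[0,0,0.002],0],[[0,0,0.003],0],[[0,0,0.004],0],[[0,0,0.005],0]]}}

```text
clock: 10.88
tool_pos: [0.4678, -0.135, 0.2457]
orientation: [180.0, -0.0, -85.1]
force: [-0.9, 0.1, 4.8]
opening: 0.0007
gripper_force: 2.4
```

```bash
python3 -c "
from fit import *
settle(6)"
```

```text
t 11.18 F [-1.23 -0.03  4.96] sd [0.26 0.34 0.59] pos [ 0.46781 -0.13497  0.2457 ] rpy [179.97  -0.   -85.08]
```

It firms up here. Smaller steps now.

Call:
{"name": "send_rows", "arguments": {"deltas": [[[0,0,0.0005],0],[[0,0,0.001],0],[[0,0,0.0015],0],[[0,0,0.002],0],[[0,0,0.0025],0]]}}

```text
clock: 11.6
tool_pos: [0.4676, -0.135, 0.2438]
orientation: [179.9, -0.0, -85.1]
force: [-3.2, 0.5, 6.5]
opening: 0.0004
gripper_force: 3.4
```

```bash
python3 -c "
from fit import *
settle(9)"
```

```text
t 12.05 F [-3.16  0.28  6.64] sd [0.66 0.55 0.59] pos [ 0.46761 -0.13501  0.24382] rpy [179.95  -0.   -85.08]
```

Call:
{"name": "send_rows", "arguments": {"deltas": [[[0,0,0.0005],0],[[0,0,0.001],0],[[0,0,0.0015],0],[[0,0,0.002],0],[[0,0,0.002],0]]}}

```text
clock: 12.47
tool_pos: [0.4675, -0.135, 0.2422]
orientation: [179.9, -0.0, -85.1]
force: [-4.9, 0.0, 8.0]
opening: 0.0005
gripper_force: 3.8
```

```bash
python3 -c "
from fit import *
p=settle(10,'side');save(p,'side_pressed.png')"
```

```text
t 12.97 F [-3.86  0.62  7.76] sd [0.53 0.46 0.3 ] pos [ 0.4675  -0.13504  0.24229] rpy [179.93  -0.   -85.08]
```

Call:
{"name": "send_rows", "arguments": {"deltas": [[[0,0.0003,0.0005],0],[[0,0.0006,0.001],0],[[0,0.001,0.0015],0],[[0,0.001,0.0015],0],[[0,0.001,0.0015],0]]}}

```text
clock: 13.38
tool_pos: [0.4673, -0.1351, 0.2414]
orientation: [-180.0, -0.0, -85.1]
force: [-2.0, 0.4, 9.2]
opening: 0.0006
gripper_force: 4.2
```

```bash
python3 -c "
from fit import *
p=settle(10,'side');cv2.imwrite('pics/sp2.png',cv2.resize(p['color'][210:350,230:400,::-1],(728,600),interpolation=cv2.INTER_CUBIC))"
```

```text
t 13.88 F [-2.96  0.73  8.64] sd [0.49 0.39 0.52] pos [ 0.46726 -0.13505  0.24144] rpy [-1.800e+02 -1.000e-02 -8.507e+01]
```

View pics/sp2.png

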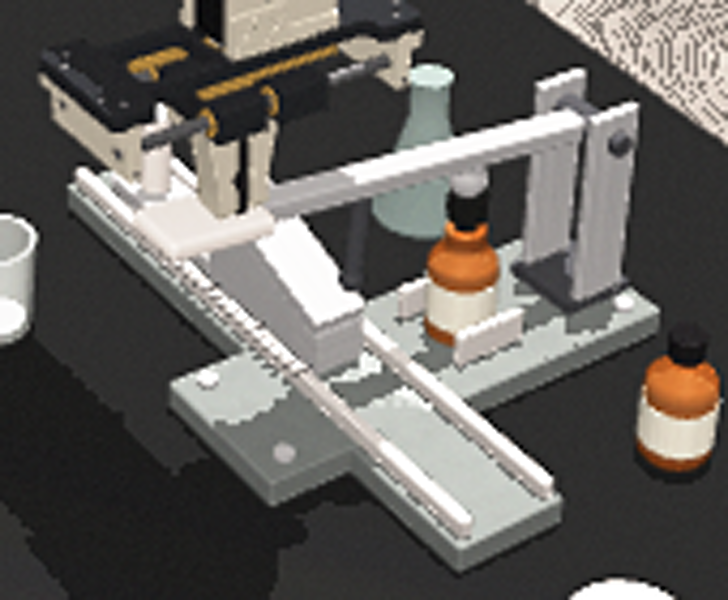

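The side crop shows the fingers on the inner half of the pad, the lever's foot on the stopper near (468,190), and the pin hanging clear beside the wedge's thin end. The firm point is at TCP z = 0.2414 with about 8.3 N. I'll let it up, checking the rest height on the way.

Call:
{"name": "send_rows", "arguments": {"deltas": [[[0,-0.002,-0.014],0],[[0,-0.004,-0.028],0],[[0,-0.006,-0.042],0],[[0,-0.008,-0.056],0],[[0,-0.01,-0.0675],0]]}}

```text
clock: 14.3
tool_pos: [0.4753, -0.1342, 0.2952]
orientation: [180.0, 0.0, -85.1]
force: [1.0, -0.1, 0.8]
opening: 0.0004
gripper_force: 0.0
```

```bash
python3 -c "
from fit import *
settle(8)"
```

```text
t 14.7 F [1.11 0.53 0.95] sd [0.59 0.52 0.83] pos [ 0.47543 -0.1342   0.29474] rpy [ 1.7999e+02  1.0000e-02 -8.5080e+01]
```

Call:
{"name": "send_rows", "arguments": {"deltas": [[[0,0,-0.001],0],[[0,0,-0.0015],0],[[0,0,-0.002],0],[[0,0,-0.002],0],[[0,0,-0.002],0]]}}

```text
clock: 15.12
tool_pos: [0.4751, -0.1343, 0.2964]
orientation: [180.0, 0.0, -85.1]
force: [0.2, -0.2, -0.5]
opening: 0.0003
gripper_force: 0.0
```

```bash
python3 -c "
from fit import *
settle(8)"
```

```text
t 15.52 F [-0.15  0.2   0.06] sd [0.46 0.32 0.43] pos [ 0.47524 -0.13432  0.29652] rpy [180.    -0.   -85.08]
```

The rest height comes out about 3 mm from my model, so the firm point corresponds to a stop of 88–92 mm. I'll aim for 90 and check at the landing. Now to the knob.

Call:
{"name": "send_rows", "arguments": {"deltas": [[[0,0,-0.04],0],[[-0.04,-0.014,-0.06],0],[[-0.085,-0.03,-0.06],0],[[-0.13,-0.045,-0.06],0],[[-0.175,-0.06,-0.06],0]], "gripper": 0.55}}

```text
clock: 15.93
tool_pos: [0.5112, 0.0107, 0.3452]
orientation: [-179.9, 0.0, -85.1]
force: [0.8, 0.0, -0.7]
opening: 0.0279
gripper_force: 0.0
```

Call:
{"name": "send_rows", "arguments": {"deltas": [[[-0.045,-0.016,0],0],[[-0.098,-0.035,0],0],[[-0.098,-0.035,0.05],0],[[-0.098,-0.035,0.1],0],[[-0.098,-0.035,0.1],0]]}}

```text
clock: 16.35
tool_pos: [0.5286, 0.0896, 0.2572]
orientation: [179.3, -0.1, -85.1]
force: [-1.4, -0.2, -2.2]
opening: 0.0476
gripper_force: 0.0
```

```bash
python3 - <<'E'
from fit import *
p=settle(3,"wrist");save(p,"w3.png")
for th in("knob_top","ramp_low"):
    for q in ctrl.cut_out(p,th)[:2]:print(th,q["conf"],np.array(q["xy"])*(560,420),q["pixels"].sum(),at_z(p,q["xy"],.095))
o=ctrl.get_obs();R=Ro.from_euler("xyz",o["orientation"],degrees=True).as_matrix()
print("grasp px",proj(p,o["tool_pos"]+R@[0,0,.047]),"knob px",proj(p,(.532,.0907,.095)))
delta((.532,.0907,.13),-85)
E
```

```text
t 16.5 F [0.73 0.38 1.49] sd [0.39 0.08 0.45] pos [0.53255 0.08953 0.26535] rpy [-1.7994e+02 -4.0000e-02 -8.5060e+01]
knob_top 0.64 [275.184  93.492] 10011 [0.5408476  0.00639181 0.095     ]
ramp_low 0.92 [276.416  93.198] 9864 [0.54000839 0.00612338 0.095     ]
grasp px (np.float64(273.8499357620995), np.float64(296.2157431298614)) knob px (np.float64(277.50446738037425), np.float64(209.0290135703766))
t 16.6 pos [0.5336 0.0897 0.2673] rpy [-1.7978e+02  5.0000e-02 -8.5090e+01] F [0.72 0.07 0.64] open 0.0483
shift [-0.0012  0.0025  0.1716] turn -0.001
```

View pics/w3.png

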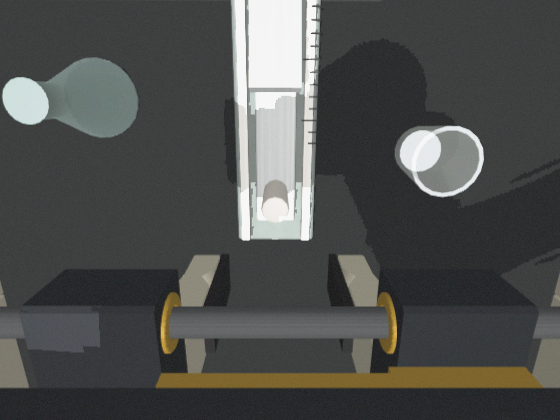

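The wrist view shows the knob top at (275,208), within about 2 mm of the estimate, with the flask at left and the beaker at right both clear. I'll go down and grip.

Call:
{"name": "send_rows", "arguments": {"deltas": [[[-0.0013,0,0.04],0],[[-0.0013,0,0.08],0],[[-0.0013,0,0.12],0],[[-0.0013,0,0.16],0],[[-0.0013,0,0.176],0]]}}

```text
clock: 17.02
tool_pos: [0.5318, 0.0902, 0.1222]
orientation: [179.9, -0.0, -85.2]
force: [-1.3, 0.2, 0.1]
opening: 0.0482
gripper_force: 0.0
```

Call:
{"name": "send_rows", "arguments": {"deltas": [[[0,0,0],0],[[0,0,0],0],[[0,0,0],0],[[0,0,0],0],[[0,0,0],0]], "gripper": 0.1}}

```text
clock: 17.43
tool_pos: [0.5341, 0.0914, 0.1259]
orientation: [-179.7, 0.1, -85.0]
force: [3.7, -3.2, -3.0]
opening: 0.0216
gripper_force: 30.0
```

```bash
python3 - <<'E'
from fit import *
P=np.load('P.npy')
p=settle(4,"wrist");save(p,"w4.png")
k=(np.array([.5335,.0908])-P[:2]);c,s=np.cos(P[2]),np.sin(P[2]);print("knob press",c*k[0]+s*k[1],-s*k[0]+c*k[1])
o=ctrl.get_obs();print(o["opening"],o["gripper_force"])
E
```

```text
t 17.63 F [ 4.26 -0.8   5.91] sd [0.67 0.11 1.11] pos [0.53408 0.09147 0.12574] rpy [-1.7974e+02  6.0000e-02 -8.5030e+01]
knob press -0.04824711312055356 0.2175979165578479
0.021292934543044362 30.013715028762817
```

View pics/w4.png

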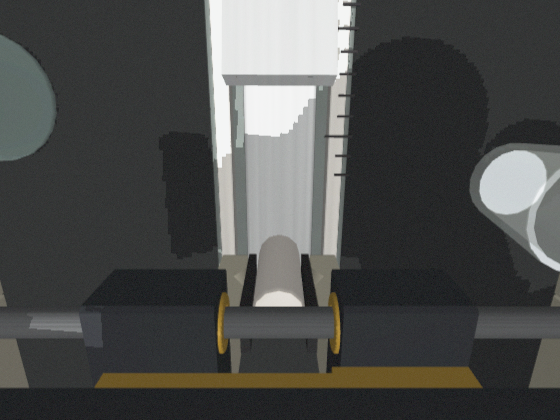

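Gripped (opening 21 mm, 30 N). I'll slide in about 78 mm along tool x.

Call:
{"name": "send_rows", "arguments": {"deltas": [[[0.02,0,0],0],[[0.04,0,0],0],[[0.06,0,0],0],[[0.08,0,0],0],[[0.097,0,0],0]]}}

```text
clock: 18.05
tool_pos: [0.5406, 0.0142, 0.1257]
orientation: [-179.7, 0.1, -85.0]
force: [0.2, 7.3, 9.6]
opening: 0.0217
gripper_force: 30.0
```

```bash
python3 - <<'E'
from fit import *
P=np.load('P.npy')
p=settle(5,"side")
o=ctrl.get_obs();k=o["tool_pos"][:2]-P[:2];c,s=np.cos(P[2]),np.sin(P[2]);y=-s*k[0]+c*k[1];print("tcp press",c*k[0]+s*k[1],y)
d=np.array([.53408,.09147])-o["tool_pos"][:2];print("slid",np.hypot(*d))
im=p["color"];cv2.imwrite('pics/sp3.png',cv2.resize(im[210:350,230:400,::-1],(728,600),interpolation=cv2.INTER_CUBIC))
E
```

```text
t 18.3 F [ 4.63 -5.62  7.06] sd [0.39 0.13 0.53] pos [0.54065 0.01279 0.12571] rpy [-1.7977e+02 -2.0000e-02 -8.5060e+01]
tcp press -0.0479247369478396 0.1394813244454545
slid 0.07873404155959181
```

View pics/sp3.png

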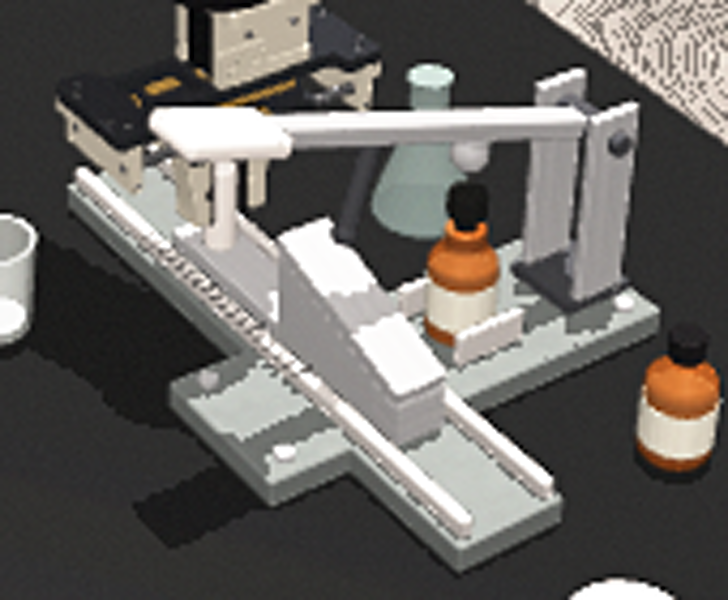

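The side crop shows the wedge in under the lever, its slope below the pin. The slide so far gives a stop of about 91 mm. I'll release, rise and go back over the handle with the fingers shut.

Call:
{"name": "send_rows", "arguments": {"deltas": [[[0,0,0],0],[[0,0,0],0],[[0,0,0],0],[[0,0,-0.01],0],[[0,0,-0.04],0]], "gripper": 0.55}}

```text
clock: 18.72
tool_pos: [0.5366, 0.0131, 0.1533]
orientation: [179.6, -0.1, -85.1]
force: [-0.0, -0.6, -0.0]
opening: 0.0467
gripper_force: 0.0
```

Call:
{"name": "send_rows", "arguments": {"deltas": [[[0,0,-0.05],0],[[0,0,-0.1],0],[[0,0,-0.15],0],[[0,0,-0.2],0],[[0,0,-0.235],0]]}}

```text
clock: 19.13
tool_pos: [0.5389, 0.0135, 0.3485]
orientation: [-179.8, 0.0, -85.0]
force: [2.0, 0.3, -0.1]
opening: 0.048
gripper_force: 0.0
```

Call:
{"name": "send_rows", "arguments": {"deltas": [[[0.044,0.024,0],0],[[0.088,0.048,0],0],[[0.132,0.073,0],0],[[0.176,0.097,0],0],[[0.176,0.097,0],0]], "gripper": 0}}

```text
clock: 19.55
tool_pos: [0.4704, -0.1373, 0.3446]
orientation: [180.0, -0.0, -85.2]
force: [-0.1, 0.1, -0.4]
opening: 0.0205
gripper_force: 0.0
```

```bash
python3 - <<'E'
from fit import *
settle(4)
delta((.4715,-.1346,.262),-85.08)
E
```

```text
t 19.75 F [ 0.28  0.33 -0.14] sd [0.2  0.64 0.37] pos [ 0.47317 -0.13379  0.34421] rpy [-1.7999e+02  1.0000e-02 -8.5090e+01]
t 19.75 pos [ 0.4736 -0.1331  0.344 ] rpy [-1.7999e+02  1.0000e-02 -8.5090e+01] F [0.55 1.13 0.34] open 0.0044
shift [0.0016 0.0029 0.1026] turn -0.0001
```

Call:
{"name": "send_rows", "arguments": {"deltas": [[[0.001,-0.002,0.015],0],[[0.001,-0.002,0.03],0],[[0.001,-0.002,0.045],0],[[0.001,-0.002,0.056],0],[[0.001,-0.002,0.061],0]]}}

```text
clock: 20.17
tool_pos: [0.4752, -0.133, 0.2936]
orientation: [179.9, 0.0, -85.0]
force: [-1.5, 1.0, 3.0]
opening: 0.0003
gripper_force: 1.1
```

Call:
{"name": "send_rows", "arguments": {"deltas": [[[0,0.001,0.012],0],[[0,0.003,0.024],0],[[0,0.005,0.036],0],[[0,0.007,0.046],0],[[0,0.008,0.054],0]]}}

```text
clock: 20.58
tool_pos: [0.4688, -0.1344, 0.2516]
orientation: [180.0, -0.0, -85.0]
force: [-2.3, 1.2, 4.4]
opening: 0.0
gripper_force: 2.0
```

```bash
python3 - <<'E'
from fit import *
settle(6)
delta((.4673,-.1351,.24144),-85.08)
E
```

```text
t 20.88 F [-1.49  0.72  2.77] sd [0.56 0.28 0.58] pos [ 0.46903 -0.13447  0.25181] rpy [-179.97    0.    -85.07]
t 20.88 pos [ 0.4692 -0.1345  0.2522] rpy [-179.97    0.    -85.07] F [-1.28  0.95  2.55] open 0.0006
shift [0.0005 0.0024 0.0134] turn 0.0001
```

Now fine steps to the landing.

Call:
{"name": "send_rows", "arguments": {"deltas": [[[0,0.0005,0.002],0],[[0,0.001,0.004],0],[[0,0.0015,0.006],0],[[0,0.0015,0.007],0],[[0,0.0015,0.0075],0]]}}

```text
clock: 21.3
tool_pos: [0.4681, -0.1347, 0.246]
orientation: [-179.9, -0.0, -85.1]
force: [0.5, 1.8, 5.4]
opening: 0.0006
gripper_force: 2.2
```

```bash
python3 -c "
from fit import *
settle(6)"
```

```text
t 21.6 F [1.03 1.88 4.11] sd [0.42 0.34 0.32] pos [ 0.46809 -0.13467  0.246  ] rpy [-179.95   -0.    -85.07]
```

Call:
{"name": "send_rows", "arguments": {"deltas": [[[0,0,0.0005],0],[[0,0,0.001],0],[[0,0.0005,0.0015],0],[[0,0.0005,0.002],0],[[0,0.0005,0.002],0]]}}

```text
clock: 22.02
tool_pos: [0.4678, -0.1347, 0.2444]
orientation: [-179.9, -0.0, -85.1]
force: [2.1, 1.6, 5.3]
opening: 0.0005
gripper_force: 2.9
```

```bash
python3 -c "
from fit import *
settle(6)"
```

```text
t 22.32 F [2.64 2.26 5.71] sd [0.35 0.24 0.51] pos [ 0.4678  -0.13471  0.24448] rpy [-1.7993e+02 -1.0000e-02 -8.5070e+01]
```

Call:
{"name": "send_rows", "arguments": {"deltas": [[[0,0,0.0005],0],[[0,0,0.001],0],[[0,0,0.0015],0],[[0,0,0.0015],0],[[0,0,0.0015],0]]}}

```text
clock: 22.73
tool_pos: [0.4677, -0.1347, 0.2433]
orientation: [-179.9, -0.0, -85.1]
force: [1.1, 1.9, 6.0]
opening: 0.0003
gripper_force: 3.4
```

```bash
python3 -c "
from fit import *
settle(6)"
```

```text
t 23.03 F [1.51 2.29 6.56] sd [0.53 0.71 0.46] pos [ 0.46769 -0.13472  0.24337] rpy [-1.7994e+02 -1.0000e-02 -8.5070e+01]
```

Call:
{"name": "send_rows", "arguments": {"deltas": [[[0,0,0.0005],0],[[0,0,0.001],0],[[0,0,0.001],0],[[0,0,0.001],0],[[0,0,0.001],0]]}}

```text
clock: 23.45
tool_pos: [0.4676, -0.1347, 0.2426]
orientation: [-180.0, -0.0, -85.1]
force: [0.2, 1.8, 6.9]
opening: 0.0005
gripper_force: 3.8
```

```bash
python3 -c "
from fit import *
settle(6)"
```

```text
t 23.75 F [0.62 2.91 7.64] sd [0.49 0.39 0.45] pos [ 0.46756 -0.13474  0.24262] rpy [-1.7995e+02 -1.0000e-02 -8.5070e+01]
```

Call:
{"name": "send_rows", "arguments": {"deltas": [[[0,0,0.0005],0],[[0,0,0.001],0],[[0,0,0.001],0],[[0,0,0.001],0],[[0,0,0.001],0]]}}

```text
clock: 24.17
tool_pos: [0.4675, -0.1347, 0.242]
orientation: [-180.0, -0.0, -85.1]
force: [-0.2, 1.9, 9.4]
opening: 0.0002
gripper_force: 4.8
```

```bash
python3 -c "
from fit import *
settle(8)"
```

```text
t 24.57 F [-0.33  3.23  9.8 ] sd [0.28 0.38 0.33] pos [ 0.46751 -0.13473  0.24201] rpy [-1.7995e+02 -1.0000e-02 -8.5070e+01]
```

Call:
{"name": "send_rows", "arguments": {"deltas": [[[0,0,0.0005],0],[[0,0,0.001],0],[[0,0,0.001],0],[[0,0,0.001],0],[[0,0,0.001],0]]}}

```text
clock: 24.98
tool_pos: [0.4675, -0.1348, 0.2416]
orientation: [-179.9, -0.0, -85.1]
force: [-1.9, 3.7, 14.0]
opening: 0.0002
gripper_force: 6.6
```

```bash
python3 -c "
from fit import *
settle(8)"
```

```text
t 25.38 F [-1.82  3.94 13.34] sd [0.47 0.51 0.57] pos [ 0.46749 -0.13475  0.24162] rpy [-1.7994e+02 -2.0000e-02 -8.5050e+01]
```

It landed on the wedge at z ≈ 0.2423, about 8 N and within 1 mm of the noted firm point. The force then rose steeply to 13.3 N, so that is proven. I'll let it up and retreat.

Call:
{"name": "send_rows", "arguments": {"deltas": [[[0,-0.002,-0.014],0],[[0,-0.004,-0.028],0],[[0,-0.006,-0.042],0],[[0,-0.008,-0.056],0],[[0,-0.01,-0.068],0]]}}

```text
clock: 25.8
tool_pos: [0.4744, -0.1342, 0.2948]
orientation: [179.9, 0.0, -85.1]
force: [0.3, 0.2, 0.5]
opening: 0.0003
gripper_force: 0.0
```

Call:
{"name": "send_rows", "arguments": {"deltas": [[[0,0,-0.02],0],[[0,0,-0.05],0],[[0,0,-0.08],0],[[0,0,-0.1],0],[[0,0,-0.1],0]]}}

```text
clock: 26.22
tool_pos: [0.4759, -0.1344, 0.3781]
orientation: [-179.8, -0.1, -85.1]
force: [0.8, -0.0, -0.0]
opening: -0.0001
gripper_force: 0.0
```

```bash
python3 -c "
from fit import *
p=settle(6,'side');cv2.imwrite('pics/end.png',cv2.resize(p['color'][190:350,200:400,::-1],(750,600),interpolation=cv2.INTER_CUBIC))"
```

```text
t 26.52 F [-0.27 -0.16 -0.31] sd [0.33 0.24 0.32] pos [ 0.47471 -0.13405  0.37398] rpy [ 1.7987e+02  1.0000e-02 -8.5090e+01]
```

View pics/end.png

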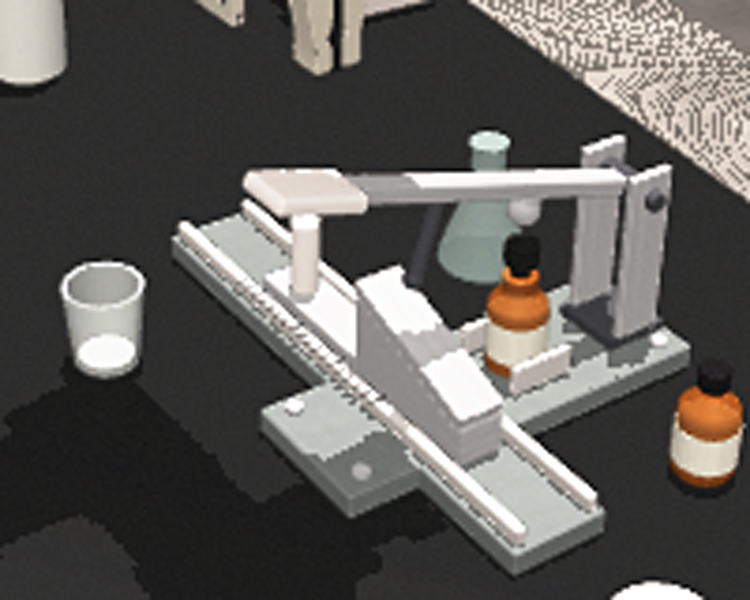

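The lever is up (pad near (308,190)), the wedge is in under the pin, and the bottle and the things around it are undisturbed.

```bash
python3 -c "
from plant import ctrl
print(ctrl.close_job())"
```

```text
the job is handed in; nothing more can be done
None
```

The job is handed in: the stopper firmed up to about 8.3 N at the handle, the wedge is set at about 91 mm, and the second press landed on it at about 8 N, within 1 mm of the firm point, and was proved to about 13 N; the lever is back up and the bottle and bystanders look undisturbed in the last picture.

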